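# Pump a dry box until its pin is out

### The arm

A 6-joint arm with a two-finger parallel gripper is mounted at the origin on the work surface. World frame = base frame: x ahead of the robot, y to its left, z up, the work surface at z = 0. Lengths are in m, angles in rad, forces in N, time in s.
With the tool pointing down it reaches from about 0.25 to 0.725 m from the base axis. Payload 4 kg.
Tool frame: the origin (TCP) lies at the very end of the fingers, on their centre line; the grasp point (between the pads) lies 19 mm behind it (ctrl.pinch_z is the distance from the TCP to the grasp point, in m); x points along the fingers, y is the direction in which the jaws open and shut, and the axes are right-handed (so a half turn about x gives the same grasp; the last joint's range is limited). The gripper opens to 85 mm and grips with 20 to 120 N. Pads are 22 mm wide; open, the fingers measure 114 mm over their backs; the gripper's body (76 mm by 85 mm) begins 54 mm behind the grasp point. The pads swing forward as they close: fully open they stand 13 mm farther back than shut.
Start: joints at [-1.244, 0.241, 0.005, 1.335, 0, 1.571], TCP at [0.161, -0.474, 0.231] pointing down, gripper open.
Joint ranges: [-2.72, 2.72], [-1.05, 1.87], [-1.09, 1.28], [-1.99, 2.15], [-1.42, 1.44], [-3.14, 3.14]. Speed limits (rad/s): [2.79, 2.79, 3.14, 3.14, 3.14, 3.14].

### API

Orientations are given as a unit quaternion [x, y, z, w].
In Python, from cell import ctrl, jaws, ik, status, imaging, job_done gives the robot as it stands. Calls block until the motion is done:
- ctrl.reach(position, orientation): joint-space move of the TCP to a pose.
- ctrl.move_linear(position, v=0.15, rotation=None, max_force=None): straight line of the TCP; rotation=None keeps the orientation; v is the mean speed in m/s. With max_force (N) it stops when the force on the tool has changed by that much, and returns True; else False.
- ctrl.move_joints(angles): joint-space move.
- jaws.set_gripper(opening): finger opening in m; the grip force is fixed at half the most; returns when the fingers have stopped.
- ctrl.wait(seconds).
- ik(position, orientation): joint angles nearest the present ones, or None.
- status.state(): the state.
- imaging.camera(name): name is "side" or "top" or "wrist"; returns a dict with "image" (400x640x3 uint8, red, green, blue), "z_map" (400x640 float32, m along the optical axis (not along the pixel's ray), 0 where there is no reading), "fx", "fy", "cx", "cy" (pixels), "eye" and "orientation" of the camera in the world; the wrist camera has in their place "mount" (4x4, takes a point from camera to tool coordinates, whose origin is the TCP and whose axes are the tool frame's). Camera axes: x right, y down, z forward; pixel columns grow to the right and rows downward; lengths in m; the calibration is good to about 2 mm. A picture is of the moment at which its call begins: read the wrist's pose just before it.
A pose or a line that the arm cannot do raises ctrl.MotionError and nothing moves.
- job_done(): hands the job in, once; it reports no verdict.
The state is a dict: "t": time; "joint_positions": joint angles; "qd": joint speeds; "tau": joint torques, N m; "ee_pos": TCP position; "orientation": TCP orientation; "ft_force": force on the tool from outside, world axes, zero at the start; "moment": the same for the moment, N m; "grip_width": finger opening in m.
Only numpy, scipy, OpenCV 4.12 (cv2) and the standard library are available. Lean on these libraries where they do the work, as an engineer would, in place of code of your own. Each camera call takes 0.05 s, during which the arm holds its last target. There are 200 camera calls.

### The job

One of the two lens dry boxes has lost its vacuum: its metal tell-tale pin is down in the lid while the other's stands fully out. With your fingertips push that box's black plunger all the way down and let it spring back up, again and again, until its pin stands fully out like the other one, then move clear with the plunger up. Do not touch the pins or the other box, do not shove or lift the boxes, and leave everything else on the bench where it is.

Things in the scene. Friction and masses are not known exactly. Their poses are not given: they have to be found in the camera images.
- drybox_a: vacuum dry box, the one that has lost its vacuum: its pin starts 0 to 6 mm out. White box with grey lid, 174 x 134 mm, lid top 100 mm above the table, about 1.6 kg, loose on rubber feet; which side it stands on varies. Origin: centre of its underside; x along its long side from plunger to pin, z up. The plunger axis is at x = -35 mm, the pin axis at x = +50 mm, both at y = 0. The two boxes look the same but for their pins
- plunger_a_top (a point): centre of the flat top (40 mm across) of the black mushroom plunger head of drybox_a; the head is 50 mm across and 16 mm thick, its top 148 mm above the table when up. It is pushed straight down and its spring brings it back
- plunger_a (a joint): how far the plunger of drybox_a is pushed down, m: 0 up, 0.018 at its stop. The spring takes 8 N to start and 15 N at the stop
- pin_a_top (a point): top centre of the metal tell-tale pin of drybox_a, 18 mm across, in a black 34 mm collar whose rim is 106 mm above the table
- pin_a (a joint): how far the pin of drybox_a is out, m: 0 is down (top 3 mm above its collar), 0.040 is fully out (43 mm above it; a dark ring round its foot then shows). Each stroke of 15 mm or more lifts it to the next 10 mm step (the first may gain more) as the plunger comes all the way back up; shorter strokes may do nothing. It stays put between strokes; further strokes do not move it past 0.040
- drybox_b: vacuum dry box, the one still under vacuum: its pin is fully out from the start. White box with grey lid, 174 x 134 mm, lid top 100 mm above the table, about 1.6 kg, loose on rubber feet; which side it stands on varies. Origin: centre of its underside; x along its long side from plunger to pin, z up. The plunger axis is at x = -35 mm, the pin axis at x = +50 mm, both at y = 0. The two boxes look the same but for their pins
- plunger_b_top (a point): centre of the flat top (40 mm across) of the black mushroom plunger head of drybox_b; the head is 50 mm across and 16 mm thick, its top 148 mm above the table when up. It is pushed straight down and its spring brings it back
- plunger_b (a joint): how far the plunger of drybox_b is pushed down, m: 0 up, 0.018 at its stop. The spring takes 8 N to start and 15 N at the stop
- pin_b_top (a point): top centre of the metal tell-tale pin of drybox_b, 18 mm across, in a black 34 mm collar whose rim is 106 mm above the table
- pin_b (a joint): how far the pin of drybox_b is out, m: 0 is down (top 3 mm above its collar), 0.040 is fully out (43 mm above it; a dark ring round its foot then shows). Each stroke of 15 mm or more lifts it to the next 10 mm step (the first may gain more) as the plunger comes all the way back up; shorter strokes may do nothing. It stays put between strokes; further strokes do not move it past 0.040
- oil_bottle: small dropper bottle of immersion oil, 30 mm across, 75 mm tall; a bystander, origin at its underside, centre
- objective: microscope objective lens standing on its thread, 29 mm across, 48 mm tall; a bystander, origin at its underside, centre
- petri_dish: closed glass dish, 90 mm across, 16 mm tall; a bystander, origin at its underside, centre
- slide_box: flat grey slide box 85 x 60 x 32 mm; a bystander, origin at its underside, centre
- beaker: glass beaker 64 mm across, 75 mm tall; a bystander, origin at its underside, centre
- lens_brush: brush about 150 mm long, lying flat; a bystander, origin at its underside, near its middle
- wash_bottle: white bottle 52 mm across, 130 mm tall; a bystander, origin at its underside, centre

How it is judged:
By the outcome, as a careful person would: the job done as asked, in the order asked, and still so for the second after the job is handed in, with the robot touching nothing.
It also fails if it takes over 45 s, if anything falls off the work surface, if the arm or the gripper's body presses on something with over 40 N, if the wrist force passes 120 N, or if a joint passes its speed limit or range.

## Working session

There is one attempt and no reset: what is moved stays moved. The work goes in short steps, each a Python script; the robot and the scene stay as the last script left them, time stands still between calls to the robot, and variables do not carry over. Pictures are saved under pics/ and viewed, about 8 in all and at most 12, crops included, and the job is handed in when it is done.

```bash
mkdir -p pics; cat > h.py <<'E'
import numpy as np, cv2
from scipy.spatial.transform import Rotation as R
from cell import ctrl, jaws, ik, status, imaging, job_done
def world(c):
    z=c["z_map"]; v,u=np.mgrid[:z.shape[0],:z.shape[1]]
    p=np.stack([(u-c["cx"])/c["fx"]*z,(v-c["cy"])/c["fy"]*z,z],-1)
    w=p@R.from_quat(c["orientation"]).as_matrix().T+np.array(c["eye"]); w[z==0]=np.nan
    return w
def save(n,im): cv2.imwrite(f"pics/{n}.png",cv2.cvtColor(im,cv2.COLOR_RGB2BGR))
E
python3 - <<'E'
from h import *
for n in("top","side"):
    c=imaging.camera(n); save(n,c["image"]); w=world(c); np.save(n,w)
    print(n,c["eye"],c["orientation"],c["fx"])
    for lo,hi in((.095,.104),(.135,.153)):
        m=((w[...,2]>lo)&(w[...,2]<hi)).astype(np.uint8)
        k,l,s,ce=cv2.connectedComponentsWithStats(m)
        for i in range(1,k):
            if s[i,4]>40: print(lo,s[i],np.nanmedian(w[l==i],0).round(4),np.nanmin(w[l==i],0).round(3),np.nanmax(w[l==i],0).round(3))
print(status.state())
E
```

```text
top [ 4.55520294e-01 -6.87379003e-04  1.60336686e+00] [ 0.70738781 -0.70560323  0.02652106 -0.03198739] 514.7183138344702
0.095 [ 220  190   67   72 1944] [0.5281 0.1859 0.1   ] [0.42  0.087 0.095] [0.628 0.281 0.104]
0.095 [ 344  212   66   71 1984] [ 0.465  -0.1717  0.0998] [ 0.361 -0.27   0.095] [ 0.564 -0.082  0.104]
0.135 [613 203  14 121 451] [ 0.4132 -0.8467  0.1442] [ 0.252 -0.864  0.135] [ 0.589 -0.839  0.153]
0.135 [249 227  18  18 231] [0.492  0.166  0.1468] [0.469 0.142 0.135] [0.518 0.19  0.153]
0.135 [375 250  18  18 236] [ 0.431  -0.189   0.1475] [ 0.406 -0.215  0.136] [ 0.453 -0.167  0.153]
0.135 [631 362   9  38 142] [ 0.101  -0.8821  0.1435] [ 0.045 -0.897  0.135] [ 0.146 -0.874  0.153]
side [-0.02343548  0.99284779  0.93094398] [-0.24969771  0.85219121 -0.44416381  0.11891049] 507.87618056115133
0.095 [198   4  28  10  44] [ 2.2061 -1.4294  0.0993] [ 2.193 -1.561  0.095] [ 2.228 -1.312  0.104]
0.095 [128  18  55  19  98] [ 2.2053 -0.9663  0.0999] [ 2.185 -1.175  0.095] [ 2.231 -0.766  0.104]
0.095 [386  36  25   8  44] [ 1.0178 -1.5486  0.1001] [ 0.945 -1.579  0.09
[... 1658 characters left out ...]
 [-0.061  0.004  0.135] [0.06  0.065 0.153]
{'t': 0.1, 'joint_positions': array([-1.24399144e+00,  2.41327536e-01,  3.89481582e-03,  1.33520116e+00,
       -3.56125960e-06,  1.57077366e+00]), 'qd': array([ 0.00258923, -0.00193576,  0.00323877, -0.00149356, -0.00121778,
        0.00179945]), 'tau': array([-4.48022711e-04, -3.73138797e+01,  2.53010023e+01,  1.08871772e-02,
       -3.87439388e-05, -7.19121658e-06]), 'ee_pos': array([ 0.16033221, -0.47301726,  0.23052071]), 'orientation': array([-0.69757924, -0.11567816,  0.69779309, -0.11439653]), 'ft_force': array([0.34794018, 0.01265197, 0.21205712]), 'moment': array([ 0.0264426 ,  0.04829342, -0.05404146]), 'grip_width': 0.08548157260216853}
```

View pics/top.png

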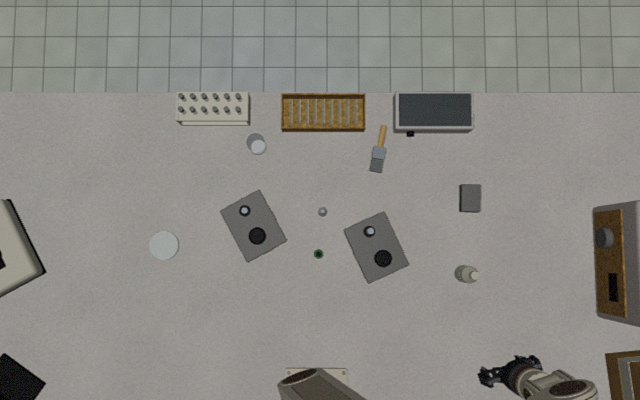

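View pics/side.png

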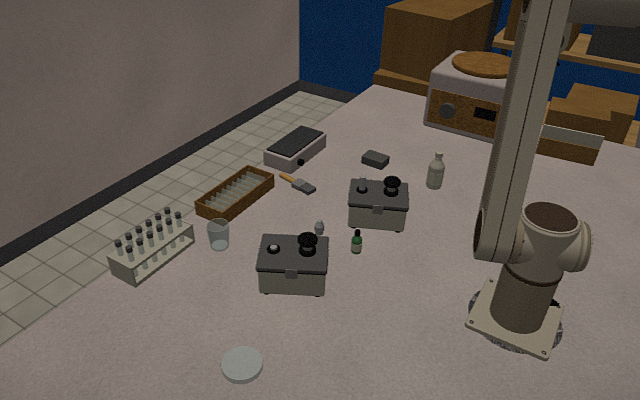

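The side view shows the near (left) box with its pin low at about (274,248). The far (right) box shows something standing up at about (362,185). I'll check this with an enlarged crop and depth.

```bash
python3 - <<'E'
from h import *
im=cv2.imread("pics/side.png"); cv2.imwrite("pics/crop.png",cv2.resize(im[160:300,240:420],None,fx=4,fy=4,interpolation=cv2.INTER_CUBIC))
for n in("top","side"):
    w=np.load(n+".npy")
    for nm,y0 in(("L",.17),("R",-.18)):
        b=(abs(w[...,1]-y0)<.13)&(abs(w[...,0]-.5)<.16)
        lid=w[b&(abs(w[...,2]-.1)<.004)][:,:2].astype(np.float32)
        r=cv2.minAreaRect(lid*1000); print(n,nm,"lid",r)
        q=w[b&(w[...,2]>.1445)&(w[...,2]<.153)]
        pl,pi=q[q[:,0]<(.55 if y0>0 else .48)],q[q[:,0]>=(.55 if y0>0 else .48)]
        for s in(pl,pi):
            if len(s)>3: print(len(s),np.median(s,0).round(4),(s.min(0)+s.max(0))/2,np.ptp(s,axis=0))
        p=w[b&(w[...,2]>.104)&(w[...,2]<.12)]; print("low",len(p),p.mean(0),p.max(0) if len(p) else"")
E
```

```text
top L lid ((523.879150390625, 183.63375854492188), (175.5887908935547, 135.9254913330078), 28.312240600585938)
171 [0.492  0.1663 0.1479] [0.49196469 0.16625862 0.1487322 ] [0.0452383  0.04565401 0.00844028]
low 363 [0.53561052 0.18634755 0.10645125] [0.62173795 0.27435799 0.11834371]
top R lid ((462.0331115722656, -175.45297241210938), (175.64903259277344, 135.0969696044922), 23.73294448852539)
177 [ 0.4283 -0.1886  0.1482] [ 0.43104182 -0.19062868  0.14874924] [0.04482013 0.047976   0.00835067]
27 [ 0.5069 -0.1553  0.1483] [ 0.50819077 -0.15432362  0.14900689] [0.01426002 0.014483   0.00662954]
low 309 [ 0.47227797 -0.17048016  0.1059036 ] [ 0.56386302 -0.08466521  0.11495547]
side L lid ((522.2574462890625, 188.319580078125), (175.14764404296875, 138.6028289794922), 29.491857528686523)
190 [0.4907 0.174  0.1485] [0.49208009 0.17178313 0.14860179] [0.04844854 0.04812786 0.00813629]
low 316 [0.51671431 0.1942951  0.10897739] [0.61569957 0.26932932 0.11971763]
side R lid ((459.9445495605469, -169.63487243652344), (175.21238708496094, 139.495849609375), 24.162662506103516)
124 [ 0.4283 -0.1806  0.1489] [ 0.42893226 -0.18457729  0.14867117] [0.04736985 0.05273505 0.00788141]
25 [ 0.506  -0.1479  0.1499] [ 0.50579957 -0.14782831  0.14910508] [0.01887508 0.02095311 0.00731422]
low 247 [ 0.45370362 -0.16492584  0.1087907 ] [ 0.55944944 -0.08280562  0.11998381]
```

View pics/crop.png

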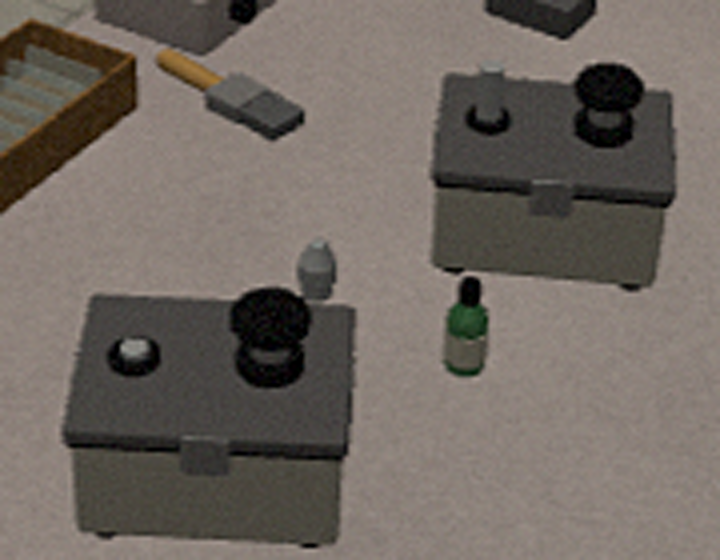

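Crop: the left box's pin is down, with only its top showing in the collar at (133,350). The right box's pin stands tall at (490,75–115). So drybox_a is the left box. The plunger top is at (0.492, 0.168, 0.148), where the lid-derived estimate of (0.4925, 0.168) agrees. Next I'll approach high with the jaws shut.

```bash
cat >> h.py <<'E'
P=np.array([.492,.168]); a=np.deg2rad(28.8)
def quat(s):
    x=np.array([0,0,-1.]); y=s*np.array([-np.sin(a),np.cos(a),0]); return R.from_matrix(np.c_[x,y,np.cross(x,y)]).as_quat()
def stroke():
    ctrl.move_linear([*P,.152],v=.1)
    hit=ctrl.move_linear([*P,.126],v=.03,max_force=27)
    s=status.state(); print("hit",hit,s["ee_pos"].round(4),s["ft_force"].round(1))
    ctrl.move_linear([*P,.165],v=.08)
    s=status.state(); print("t",s["t"],s["ft_force"].round(1))
E
python3 - <<'E'
from h import *
p=status.state()["ee_pos"]
ctrl.move_linear([p[0],p[1],.34],v=.2)
jaws.set_gripper(0)
c=[(np.abs(j[5]),s) for s in(1,-1) if (j:=ik([*P,.3],quat(s))) is not None]; print(c)
q=quat(min(c)[1])
ctrl.reach([*P,.3],q)
ctrl.move_linear([*P,.17],v=.12)
s=status.state(); print(s["t"],s["ee_pos"],s["ft_force"],s["grip_width"])
stroke()
c=imaging.camera("side"); save("s1",cv2.resize(c["image"][160:310,230:420],None,fx=4,fy=4,interpolation=cv2.INTER_CUBIC))
E
```

```text
[(np.float64(0.17360512973402775), 1), (np.float64(2.967987523855765), -1)]
5.35 [0.49260998 0.16818141 0.17082644] [ 0.44395851  0.55570162 -0.77169803] -0.00014769744049265664
hit True [0.4928 0.1683 0.1308] [-3.3 -0.8 11.1]
t 7.1083 [ 0.2 -0.6 -0.3]
```

View pics/s1.png

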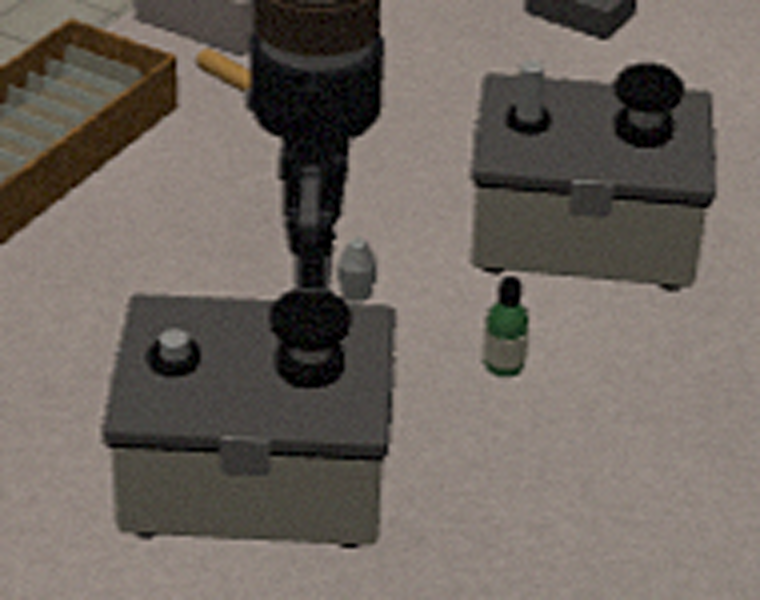

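Stroke 1 reached about 17 mm and hit the stop. The pin rose to about 10 mm (174,345) and the box hasn't moved. Three more strokes, then I'll clear off and check.

```bash
python3 - <<'E'
from h import *
for _ in range(3): stroke()
ctrl.move_linear([*P,.30],v=.15)
c=imaging.camera("side"); save("s4",cv2.resize(c["image"][160:310,230:420],None,fx=4,fy=4,interpolation=cv2.INTER_CUBIC))
w=world(c); b=(abs(w[...,1]-.21)<.035)&(abs(w[...,0]-.568)<.03)&(w[...,2]>.104)&(w[...,2]<.17)
print("pin a",w[b].max(0),np.median(w[b&(w[...,2]>.14)],0),b.sum())
print("lid",cv2.minAreaRect((w[(abs(w[...,1]-.17)<.13)&(abs(w[...,0]-.5)<.16)&(abs(w[...,2]-.1)<.004)][:,:2]*1000).astype(np.float32)))
print(status.state()["t"])
E
```

```text
hit True [0.4927 0.1682 0.131 ] [-4.2 -0.7 13. ]
t 8.8583 [-0.4  0.6 -0.3]
hit True [0.4926 0.1682 0.1309] [-3.8 -0.8 13.1]
t 10.55 [ 0.1 -0.5  0.2]
hit True [0.4926 0.1682 0.1309] [-2.5 -1.4 13. ]
t 12.2417 [-1.2 -0.  -0.2]
pin a [0.59787918 0.24036607 0.15174668] [0.56431034 0.21456028 0.14783365] 198
lid ((521.6814575195312, 188.44525146484375), (174.92604064941406, 139.58592224121094), 29.81329917907715)
13.3417
```

View pics/s4.png

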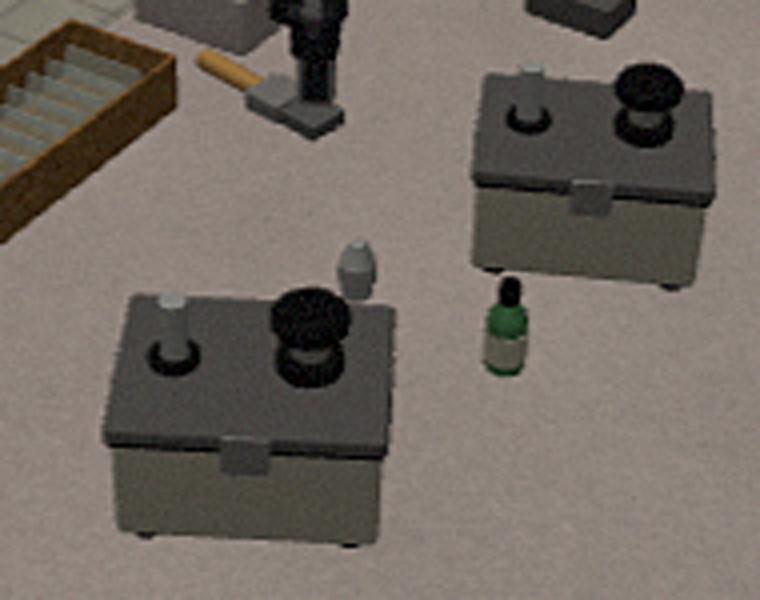

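The near box's pin now stands tall at (173,300–350), like the other one. Its measured top of about 0.148–0.149 m matches the fully-out height; one step short would be 0.139 m. Both plungers are up and nothing else has moved.

```bash
python3 -c "
from h import *
job_done()"
```

```text
the job is handed in; nothing more can be done
```

The dry box that had lost its vacuum was the left one (y ≈ +0.18 m). I gave its plunger four full strokes with the fingers shut. Each one stopped on contact force at about 17 mm down, and the plunger came all the way back up each time.

- **Pin:** it is now fully out. Its top measures about 148 mm above the table, against 149 mm expected, and one step short would be 139 mm. In the side picture it looks like the other box's pin. I didn't check for the dark ring at its foot in a close-up.
- **Scene:** in the side view, the box sits within about 1 mm of where it started. The other box and the objects in the final crop look unmoved; I did not picture the rest of the bench again.
- **Finish:** the plunger is up, and the gripper is 15 cm above it, touching nothing. The arm's clock read 13.3 s just before I handed the job in. No check failed.

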